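# Take the oil strainer out of the leather press's power pack

### The job

The oil strainer of the leather press is due for cleaning. Press the sprung filler cap on the power pack's tank down past its catch, without forcing it, turn it anticlockwise until it comes free and set it down upright in the drip tray; then draw the strainer out of the neck by its bar and lay or stand it in the tray as well. Do not drop either of them, and leave the other things on the bench where they are.

Things in the scene. Friction and masses are not known exactly. Their poses are not given: they have to be found in the camera images.
- neck_mouth (a point): Centre of the filler neck's open top. Axes are the tank's: z up, y along its long side towards the motor. The neck is a steel tube 27 mm high, 43 mm outside, 35 mm inside, with a hooked rim 52 mm across with two opposite gaps. Nothing on the tank within 75 mm of the neck's axis is higher than the neck; the motor begins 140 mm away.
- tank: Hydraulic power pack, bolted down: grey steel tank 240 x 340 mm (x, y), top 120 mm above the bench, with a motor rising 150 mm above the top on its +y half and a manifold at the far side. Origin under the tank's centre, at bench height.
- cap: The filler cap, about 0.22 kg; origin at the centre of its lower edge (9 mm below the neck mouth when locked), z up. A spring pushes it up: 4 N when locked, 0.5 N more per mm pressed. It must go down 3 to 10 mm, unlike each time, before its ears pass the catch; 1.5 mm deeper is a hard stop. A press of 10 to 12 N always clears the catch.
- cap_centre (a point): Centre of the plain round steel cap, 60 mm in diameter, 58 mm high, this point 29 mm below its flat top; the upper 22 mm is a knurled grip. Held down past the catch it turns anticlockwise (from above) some 60 degrees (end stop at 70); anywhere from 53 to 67 degrees it lifts straight off, and from 46 degrees it needs no pressing. Pressing or twisting with cap and tank bearing on one another over 25 N is forcing.
- strainer: The strainer basket; origin at the centre of its underside, z up.
- strainer_centre (a point): Centre of the strainer, upright in the neck below the cap: brass mesh basket 26 mm in diameter and 70 mm long, rim 33 mm across, steel bail on top; 112 mm high in all, 0.09 kg. The neck guides it with about 1 mm play: draw it straight up at least 100 mm.
- strainer_bar (a point): Centre of the bail's bar, the strainer's grip: 8 mm wide (this point's x), 26 mm long (its y), 8 mm high, 52 mm above the strainer's centre. The bar's top stands 15 mm above the neck mouth once the cap is off. Its direction differs each time.
- tray_in (a point): Centre of the inner floor of the drip tray: plain sheet metal, fixed, 200 mm (x) by 270 mm (y) outside, 28 mm high, wall 4 mm, floor 4 mm above the bench. A brush lies in it along y, some 65 mm from the centre on the +x side; the rest is free.
- tray: The drip tray; origin under its centre.
- brush: Cleaning brush 170 mm long lying in the tray: a bystander. Origin at the middle of its underside.
- mallet: Wooden mallet lying on the bench, 235 mm long, head 75 x 52 mm: a bystander. Origin on the bench near its middle.
- spool: Thread cone 85 mm high, 44 mm across: a bystander. Origin at the centre of its foot.
- spool2: Second thread cone, of the same size: a bystander. Origin at the centre of its foot.
- dye: Capped dye bottle 120 mm high, 56 mm across: a bystander. Origin at the centre of its foot.
- spanner: Steel spanner 180 mm long lying flat: a bystander. Origin at the middle of its underside.
- slicker: Turned wooden edge slicker standing on end, 110 mm high, 28 mm across: a bystander. Origin at the centre of its foot.
There are look-alikes about, which are no part of the job. Of the things that look like the cap, the smallest one is meant.

How it is judged:
By the outcome, as a careful person would: the job done as asked, in the order asked, and still so for the second after the job is handed in, with the robot touching nothing.
It also fails if it takes over 70 s, if anything falls off the work surface, if the arm or the gripper's body presses on something with over 40 N, if the wrist force passes 120 N, or if a joint passes its speed limit or range.

### The arm

A 6-joint arm with a two-finger parallel gripper is mounted at the origin on the work surface. World frame = base frame: x ahead of the robot, y to its left, z up, the work surface at z = 0. Lengths are in m, angles in rad, forces in N, time in s.
With the tool pointing down it reaches from about 0.25 to 0.8 m from the base axis. Payload 3.9 kg.
Tool frame: the origin (TCP) lies midway between the tips of the shut fingers; the grasp point (between the pads) lies 19 mm behind it (ctrl.grip_depth is the distance from the TCP to the grasp point, in m); z points along the fingers, y is the line along which they close (so a half turn about z gives the same grasp; the last joint's range is limited). The gripper opens to 85 mm and grips with 20 to 120 N. Pads are 22 mm wide; open, the fingers measure 114 mm over their backs; the gripper's body (76 mm by 85 mm) begins 54 mm behind the grasp point. The pads swing forward as they close: fully open they stand 13 mm farther back than shut.
Start: joints at [1.286, 0.26, -0.138, 1.173, 0, 1.571], TCP at [0.148, 0.504, 0.231] pointing down, gripper open.
Joint ranges: [-2.78, 2.78], [-0.83, 1.72], [-1.28, 1.37], [-1.9, 2.12], [-1.57, 1.48], [-3.14, 3.14]. Speed limits (rad/s): [2.57, 2.57, 3.14, 3.14, 3.14, 3.14].

### API

Orientations are given as a unit quaternion [x, y, z, w].
In Python, from plant import ctrl gives the robot as it stands.
- The arm moves only by the tool move_arm, never from a script. Its argument "plan" is a list of rows, each a list of 7 numbers: the shift along the world's x, y, z in cm, then the turn, a rotation vector about the world's x, y, z in rad, then the finger opening in cm, from 0 to 8.54. In form: [[dx, dy, dz, ax, ay, az, claw], ...]. A call has exactly 10 rows; each row is the pose to reach, as a shift and turn from the pose commanded when the call began; what a row does not reach only later rows make up. A row lasts 1/12 s, in which the tool goes at most 41.7 mm and 7.16 degrees, less where a joint would pass 70% of its speed; a pose out of reach is approached as far as the arm can. A call with a gripper value outside its range is refused whole. The fingers move at their own pace and stop on an object; "newtons" is the grip in N (left out, the last holds). Time passes only in rows, so rows that repeat a pose let the fingers close, or fill a call up. It gives the time, the measured TCP pose, the force, the opening and the grip force at its end, in the units of the state.
- ctrl.read_state(): the state, without advancing time (a new reading comes with each control period).
- ctrl.capture(name): name is "scene" or "top" or "wrist"; returns the picture (480x640x3 uint8, red, green, blue); there is no depth.
- ctrl.get_calibration(name): a dict with "fx", "fy", "cx", "cy" (pixels), "T" (4x4, takes a point from camera to world coordinates). Camera axes: x right, y down, z forward; pixel columns grow to the right and rows downward; lengths in m; the calibration is good to about 2 mm. The wrist camera is an equidistant fisheye: a pixel r from the principal point sees the ray r / f radians off the axis. A picture is of the moment at which its call begins: read the wrist's pose just before it. get_calibration takes no time and is no camera call; for the wrist camera it gives the pose at the moment of the call.
- ctrl.finish_job(): hands the job in; it is judged then, once.
The state is a dict: "clock": time; "q": joint angles; "joint_velocities": joint speeds; "joint_efforts": joint torques, N m; "ee_pos": TCP position; "orientation": TCP orientation; "ft_force": force on the tool from outside, world axes, zero at the start; "torque": the same for the moment, N m; "gripper_width": opening from 0.0 (shut) to 1.0 (fully open); "grip_force": force on a finger pad.
Only numpy, scipy, OpenCV 4.12 (cv2) and the standard library are available. Lean on these libraries where they do the work, as an engineer would, in place of code of your own. Each camera call takes 0.05 s, during which the arm holds its last target. There are 200 camera calls.

## Working session

There is one attempt and no reset: what is moved stays moved. The work goes in short steps, Python scripts to look and compute and a tool call to move; the robot and the scene stay as the last step left them, time stands still between calls to the robot, and variables do not carry over. Pictures are saved under pics/ and viewed, at most 10 in all, crops included, and the job is handed in when it is done.

Besides the shell and the picture viewer there is one more tool, called after "Emit:" as a command line: name --pt "numbers of a row" for each row, then --argument value for the rest. move_arm: Moves the arm, as the interface text tells. Its arguments: {"type":"object","properties":{"plan":{"type":"array","items":{"type":"array","items":{"type":"number"}}},"newtons":{"type":"number"}},"required":["plan"]}

```bash
mkdir -p pics; cat > h.py <<'E'
import numpy as np, cv2
from plant import ctrl
def save(n,im): cv2.imwrite('pics/'+n,cv2.cvtColor(im,cv2.COLOR_RGB2BGR))
def ray(c,u,v,fish=False):
    x=(u-c['cx'])/c['fx'];y=(v-c['cy'])/c['fy']
    if fish:
        r=np.hypot(x,y); d=np.array([x/r*np.sin(r),y/r*np.sin(r),np.cos(r)]) if r>1e-9 else np.array([0,0,1.])
    else: d=np.array([x,y,1.])
    T=np.array(c['T']); d=T[:3,:3]@d
    return T[:3,3],d/np.linalg.norm(d)
def onz(c,u,v,z,fish=False):
    o,d=ray(c,u,v,fish); return o+d*(z-o[2])/d[2]
def proj(c,p,fish=False):
    T=np.array(c['T']); q=T[:3,:3].T@(np.array(p)-T[:3,3])
    if fish:
        r=np.hypot(q[0],q[1]); th=np.arctan2(r,q[2]); return c['cx']+c['fx']*th*q[0]/r, c['cy']+c['fy']*th*q[1]/r
    return c['cx']+c['fx']*q[0]/q[2], c['cy']+c['fy']*q[1]/q[2]
E
python3 - <<'E'
from h import *
a=ctrl.capture('top');b=ctrl.capture('scene')
save('top0.png',a);save('scene0.png',b)
np.set_printoptions(precision=3,suppress=True)
for n in('top','scene'):
    c=ctrl.get_calibration(n);print(n,c['fx'],c['cx'],c['cy']);print(np.array(c['T']))
print(ctrl.read_state())
E
```

```text
top 610.9686459734166 313.7392561486164 231.14961998842458
[[-0.062 -0.977  0.205  0.196]
 [-0.998  0.061 -0.014 -0.04 ]
 [ 0.001 -0.205 -0.979  1.727]
 [ 0.     0.     0.     1.   ]]
scene 503.4305187597828 325.3407330842127 237.08661254295902
[[-0.857  0.253 -0.448  1.116]
 [ 0.515  0.442 -0.734  0.964]
 [ 0.012 -0.86  -0.51   0.821]
 [ 0.     0.     0.     1.   ]]
{'clock': 0.1, 'q': array([ 1.286,  0.261, -0.139,  1.173,  0.   ,  1.571]), 'joint_velocities': array([-0.001, -0.003,  0.003,  0.001, -0.001, -0.   ]), 'joint_efforts': array([  0.001, -40.651,  25.453,   0.01 ,   0.   ,   0.   ]), 'ee_pos': array([0.147, 0.503, 0.231]), 'orientation': array([ 0.142,  0.99 , -0.001, -0.   ]), 'ft_force': array([-0.49 ,  0.411, -0.219]), 'torque': array([-0.066,  0.007,  0.015]), 'grip_force': 0.0, 'gripper_width': 0.997194538864034}
```

View pics/top0.png

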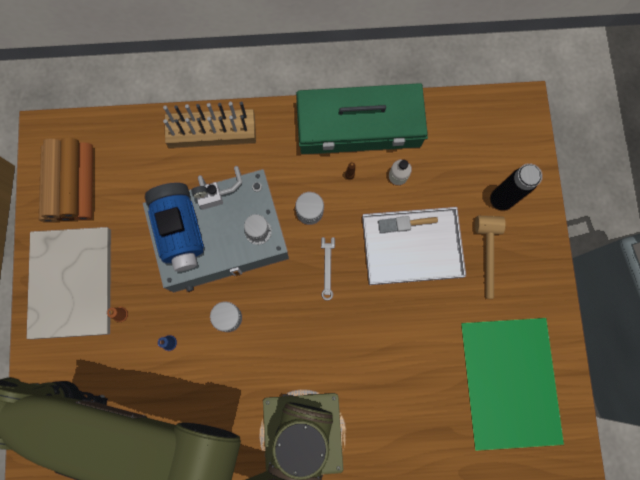

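View pics/scene0.png

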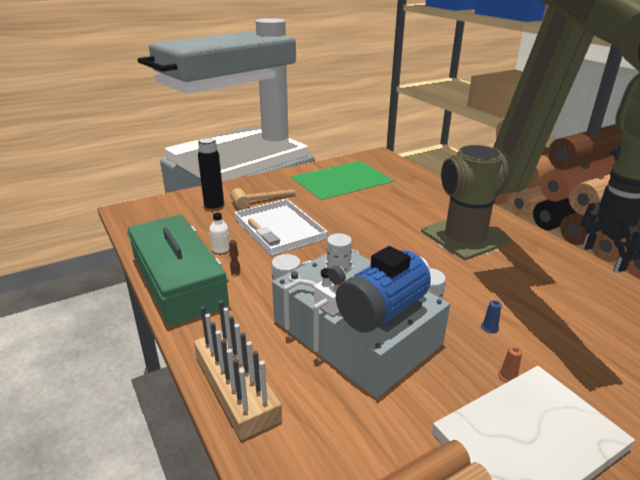

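The top view shows the tank with a cap on it at (256,229). Look-alike cylinders stand on the bench at (309,207) and (225,317), and the bottle's steel lid is at (528,176). The tray is at (413,245) with the brush at (405,224). By the description I take the one on the tank's neck, and check it with a close crop and sizes.

```bash
python3 - <<'E'
from h import *
np.set_printoptions(precision=4,suppress=True)
im=cv2.cvtColor(cv2.imread('pics/top0.png'),cv2.COLOR_BGR2RGB); c=ctrl.get_calibration('top')
g=cv2.cvtColor(im,cv2.COLOR_RGB2GRAY); hsv=cv2.cvtColor(im,cv2.COLOR_RGB2HSV)
for n,(u,v),z in(('cap',(256,229),.196),('A',(309,207),.06),('B',(225,317),.06)):
    s=g[v-20:v+20,u-20:u+20]; 
    print(n,g[v-3,u],'tank',g[v-22,u])
    m=((hsv[...,2]>150)&(hsv[...,1]<50)).astype(np.uint8)
    k,l,st,ce=cv2.connectedComponentsWithStats(m[v-22:v+22,u-22:u+22])
    i=l[22,22]; print(st[i],ce[i]+[u-22,v-22])
m=((hsv[...,2]>150)&(hsv[...,1]<40)).astype(np.uint8); m=cv2.morphologyEx(m,cv2.MORPH_CLOSE,np.ones((3,3)))
k,l,st,ce=cv2.connectedComponentsWithStats(m); i=l[260,410]
cn=max(cv2.findContours((l==i).astype(np.uint8),0,2)[0],key=cv2.contourArea)
r=cv2.minAreaRect(cn); print('tray',r)
w=[onz(c,*p,.028) for p in cv2.boxPoints(r)]; print(np.array(w)); print(np.mean(w,0),[np.linalg.norm(w[j]-w[j-1]) for j in range(4)])
# tank outline
sc=cv2.imread('pics/scene0.png')
a=cv2.resize(cv2.imread('pics/top0.png')[150:340,140:345],None,fx=2.9,fy=2.9,interpolation=cv2.INTER_CUBIC)[:550,:]
b=cv2.resize(sc[225:305,300:370],(200,229),interpolation=cv2.INTER_CUBIC)
o=np.zeros((550,800,3),np.uint8);o[:a.shape[0],:a.shape[1]]=a;o[:229,600:800]=b
cv2.imwrite('pics/crop1.png',o)
E
```

```text
cap 153 tank 119
[ 12   9  20  20 274] [256.4964 225.9672]
A 155 tank 95
[ 11   9  24  24 393] [310.1578 206.6794]
B 157 tank 89
[  9   8  26  27 521] [224.785  316.2879]
tray ((414.1104736328125, 244.8701171875), (69.98248291015625, 97.08802795410156), 85.38934326171875)
[[ 0.5932 -0.2076  0.028 ]
 [ 0.5988 -0.4863  0.028 ]
 [ 0.3976 -0.4796  0.028 ]
 [ 0.3927 -0.2075  0.028 ]]
[ 0.4956 -0.3453  0.028 ] [np.float64(0.200501092600489), np.float64(0.27876131087008044), np.float64(0.20130728224764405), np.float64(0.2721731108327008)]
```

View pics/crop1.png

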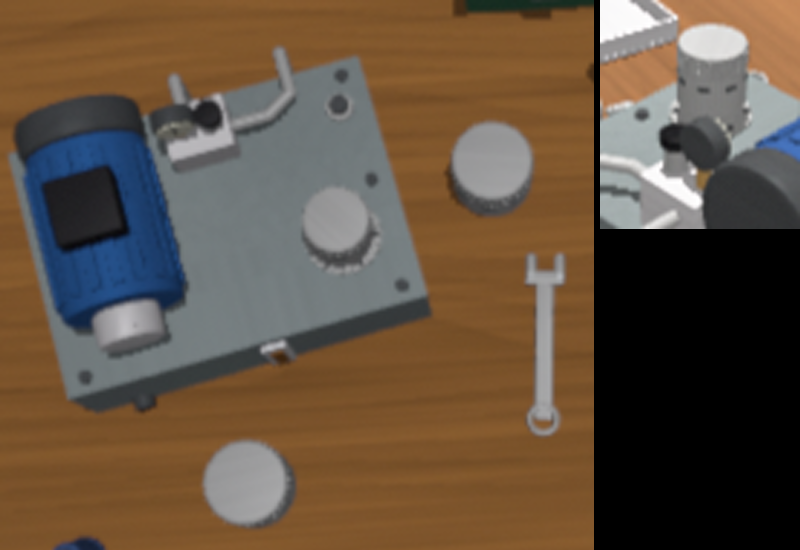

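The crop shows the cap, knurled on its neck with the rim visible: top circle centre about (256.3,226) in top, about (339,240) in scene. Its top is 23.5 px wide, which is 60 mm at z=0.196. The two bench pieces are wider, so they are the look-alikes.

```bash
python3 - <<'E'
from h import *
np.set_printoptions(precision=4,suppress=True)
c=ctrl.get_calibration('top');s=ctrl.get_calibration('scene')
p=onz(c,256.4,225.9,.196);print('cap',p,'scene proj',proj(s,p),'scene onz',onz(s,339.2,239.7,.196))
P=lambda u,v,z=.12:onz(c,140+u/2.9,150+v/2.9,z)
q=[P(357,57),P(429,300),P(70,398),P(12,155)];print(np.array(q),[np.linalg.norm(q[i]-q[i-1]) for i in range(4)]);print('motor',P(95,100,.2),P(150,340,.2))
print('A',onz(c,310,206.7,.06)*1,'dia',24/611*1.7)
E
```

```text
cap [0.5393 0.0841 0.196 ] scene proj (np.float64(339.2532902050937), np.float64(238.056705036565)) scene onz [0.5436 0.0906 0.196 ]
[[0.7131 0.0651 0.12  ]
 [0.476  0.0096 0.12  ]
 [0.4061 0.3401 0.12  ]
 [0.6376 0.3914 0.12  ]] [np.float64(0.3350015421475555), np.float64(0.24355512888673933), np.float64(0.3378173535528779), np.float64(0.23710921952717273)]
motor [0.6618 0.2956 0.2   ] [0.4419 0.2511 0.2   ]
A [ 0.6157 -0.0577  0.06  ] dia 0.06677577741407528
```

Emit:
move_arm --pt "0 0 4 0 0 0 8.54" --pt "0 0 8 0 0 0 8.54" --pt "0 0 11 0 0 0 8.54" --pt "4 -4 11 0 0 0 8.54" --pt "7 -7 11 0 0 0 8.54" --pt "10 -10 11 0 0 0 8.54" --pt "12 -12 11 0 0 0 8.54" --pt "14 -14 11 0 0 0 8.54" --pt "16 -16 11 0 0 0 8.54" --pt "18 -18 11 0 0 0 8.54" --newtons 40

```text
clock: 0.93
ee_pos: [0.3283, 0.3222, 0.3411]
orientation: [0.142, 0.99, -0.0, -0.0]
ft_force: [0.8, 0.3, -0.2]
gripper_width: 1.0
grip_force: 0.0
```

Emit:
move_arm --pt "2.5 -3 0 0 0 0 8.54" --pt "5 -5.6 0 0 0 0 8.54" --pt "7.5 -8.4 0 0 0 0 8.54" --pt "10 -11.2 0 0 0 0 8.54" --pt "12.5 -14 0 0 0 0 8.54" --pt "15 -17 0 0 0 0 8.54" --pt "17.5 -20 0 0 0 0 8.54" --pt "20 -22.5 0 0 0 0 8.54" --pt "21.1 -23.7 0 0 0 0 8.54" --pt "21.1 -23.7 0 0 0 0 8.54"

```text
clock: 1.77
ee_pos: [0.5406, 0.0839, 0.3399]
orientation: [0.144, 0.99, -0.001, -0.0]
ft_force: [0.9, -0.1, 0.5]
gripper_width: 1.004
grip_force: 0.0
```

```bash
python3 - <<'E'
from h import *
np.set_printoptions(precision=4,suppress=True)
s=ctrl.read_state();c=ctrl.get_calibration('wrist');im=ctrl.capture('wrist');save('w1.png',im)
print(s['q'],s['ee_pos'],s['orientation']);print(c['fx'],c['cx'],c['cy'],np.array(c['T']))
print(proj(c,[.5395,.085,.196],True))
E
```

```text
[ 0.1547  0.2811  0.1716  1.4623 -0.0011  0.4441] [0.5406 0.0839 0.3399] [ 0.1442  0.9895 -0.0007 -0.0003]
371.64829954431775 313.86773769710726 237.40833863797542 [[ 0.2854  0.9229  0.2583  0.474 ]
 [ 0.9584 -0.2743 -0.079   0.1038]
 [-0.0021  0.2701 -0.9628  0.4831]
 [ 0.      0.      0.      1.    ]]
(np.float64(315.43687791689905), np.float64(222.35991188069207))
```

View pics/w1.png

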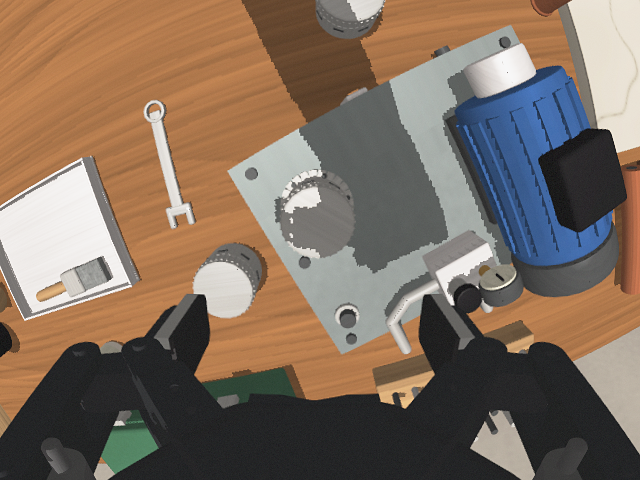

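The wrist view shows the cap's top centred about (317,219), within 3 px of the predicted (315,222). There is nothing high nearby. The axis is about (0.539, 0.0865), so I go down with open fingers.

Emit:
move_arm --pt "-0.16 0.26 -2.5 0 0 0 8.54" --pt "-0.16 0.26 -5 0 0 0 8.54" --pt "-0.16 0.26 -7.5 0 0 0 8.54" --pt "-0.16 0.26 -10 0 0 0 8.54" --pt "-0.16 0.26 -12 0 0 0 8.54" --pt "-0.16 0.26 -13.5 0 0 0 8.54" --pt "-0.16 0.26 -15 0 0 0 8.54" --pt "-0.16 0.26 -16.5 0 0 0 8.54" --pt "-0.16 0.26 -17.5 0 0 0 8.54" --pt "-0.16 0.26 -18.1 0 0 0 8.54" --newtons 20

```text
clock: 2.65
ee_pos: [0.5352, 0.0902, 0.159]
orientation: [0.141, 0.99, -0.0, -0.001]
ft_force: [-0.2, -0.4, 0.1]
gripper_width: 1.002
grip_force: 0.0
```

```bash
python3 - <<'E'
from h import *
np.set_printoptions(precision=4,suppress=True)
s=ctrl.read_state();c=ctrl.get_calibration('wrist');im=ctrl.capture('wrist');save('w2.png',im)
print(s['q'],s['ee_pos'],s['ft_force'])
print(proj(c,[.539,.0865,.196],True))
E
```

```text
[ 0.1668  0.3322 -0.229   1.0121  0.0003  0.4502] [0.5352 0.0902 0.159 ] [-0.1935 -0.4436  0.0829]
(np.float64(307.06169232432865), np.float64(362.12428910882045))
```

View pics/w2.png

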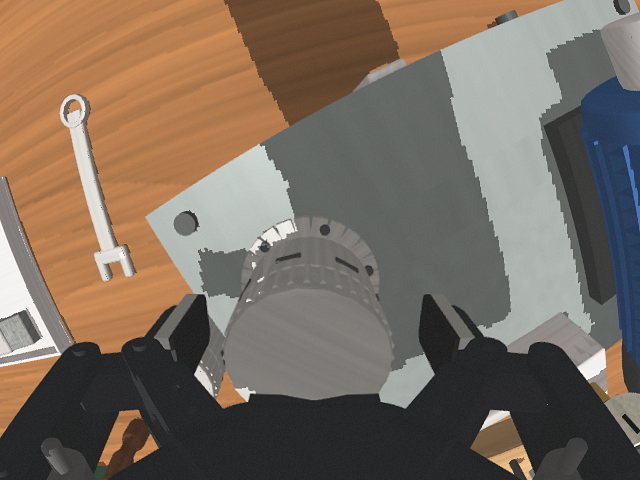

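The cap's sides are at u=223 and 395 (centre 309), the open pads at 206 and 424 (centre 315). I shift about 2 mm to centre before closing.

Emit:
move_arm --pt "0.16 -0.24 0 0 0 0 8.54" --pt "0.16 -0.24 0 0 0 0 8.54" --pt "0.16 -0.24 0 0 0 0 8.54" --pt "0.16 -0.24 0 0 0 0 8.54" --pt "0.16 -0.24 0 0 0 0 8.54" --pt "0.16 -0.24 0 0 0 0 8.54" --pt "0.16 -0.24 0 0 0 0 8.54" --pt "0.16 -0.24 0 0 0 0 8.54" --pt "0.16 -0.24 0 0 0 0 8.54" --pt "0.16 -0.24 0 0 0 0 8.54"

```text
clock: 3.53
ee_pos: [0.5385, 0.087, 0.1603]
orientation: [0.142, 0.99, -0.0, -0.0]
ft_force: [-0.8, -0.3, -0.5]
gripper_width: 1.0
grip_force: 0.0
```

Emit:
move_arm --pt "0 0 0 0 0 0 6.8" --pt "0 0 0 0 0 0 6.4" --pt "0 0 0 0 0 0 6.2" --pt "0 0 0 0 0 0 6.0" --pt "0 0 0 0 0 0 5.8" --pt "0 0 0 0 0 0 5.5" --pt "0 0 0 0 0 0 5.5" --pt "0 0 0 0 0 0 5.5" --pt "0 0 0 0 0 0 5.5" --pt "0 0 0 0 0 0 5.5" --newtons 20

```text
clock: 4.37
ee_pos: [0.5385, 0.087, 0.1604]
orientation: [0.142, 0.99, -0.0, 0.0]
ft_force: [-0.9, -0.8, 1.3]
gripper_width: 0.7
grip_force: 21.2
```

Gripped at 60 mm with no side force. I press down step by step.

Emit:
move_arm --pt "0 0 0 0 0 0 5" --pt "0 0 0 0 0 0 5" --pt "0 0 0 0 0 0 5" --pt "0 0 -0.05 0 0 0 5" --pt "0 0 -0.1 0 0 0 5" --pt "0 0 -0.15 0 0 0 5" --pt "0 0 -0.2 0 0 0 5" --pt "0 0 -0.25 0 0 0 5" --pt "0 0 -0.3 0 0 0 5" --pt "0 0 -0.3 0 0 0 5" --newtons 50

```text
clock: 5.2
ee_pos: [0.5385, 0.087, 0.1573]
orientation: [0.142, 0.99, -0.0, -0.0]
ft_force: [-0.4, -2.0, 3.3]
gripper_width: 0.691
grip_force: 56.1
```

Emit:
move_arm --pt "0 0 -0.03 0 0 0 5" --pt "0 0 -0.06 0 0 0 5" --pt "0 0 -0.09 0 0 0 5" --pt "0 0 -0.12 0 0 0 5" --pt "0 0 -0.15 0 0 0 5" --pt "0 0 -0.15 0 0 0 5" --pt "0 0 -0.15 0 0 0 5" --pt "0 0 -0.15 0 0 0 5" --pt "0 0 -0.15 0 0 0 5" --pt "0 0 -0.15 0 0 0 5"

```text
clock: 6.03
ee_pos: [0.5385, 0.087, 0.1558]
orientation: [0.142, 0.99, -0.0, -0.0]
ft_force: [-2.3, -1.6, 4.0]
gripper_width: 0.691
grip_force: 56.2
```

Still on the spring (hard stop not met at 4.5 mm), so I keep going.

Emit:
move_arm --pt "0 0 -0.03 0 0 0 5" --pt "0 0 -0.06 0 0 0 5" --pt "0 0 -0.09 0 0 0 5" --pt "0 0 -0.12 0 0 0 5" --pt "0 0 -0.15 0 0 0 5" --pt "0 0 -0.15 0 0 0 5" --pt "0 0 -0.15 0 0 0 5" --pt "0 0 -0.15 0 0 0 5" --pt "0 0 -0.15 0 0 0 5" --pt "0 0 -0.15 0 0 0 5"

```text
clock: 6.87
ee_pos: [0.5385, 0.087, 0.1543]
orientation: [0.142, 0.99, -0.0, 0.0]
ft_force: [-2.0, -1.4, 4.2]
gripper_width: 0.691
grip_force: 56.2
```

Emit:
move_arm --pt "0 0 -0.02 0 0 0 5" --pt "0 0 -0.04 0 0 0 5" --pt "0 0 -0.06 0 0 0 5" --pt "0 0 -0.08 0 0 0 5" --pt "0 0 -0.1 0 0 0 5" --pt "0 0 -0.1 0 0 0 5" --pt "0 0 -0.1 0 0 0 5" --pt "0 0 -0.1 0 0 0 5" --pt "0 0 -0.1 0 0 0 5" --pt "0 0 -0.1 0 0 0 5"

```text
clock: 7.7
ee_pos: [0.5385, 0.087, 0.1534]
orientation: [0.142, 0.99, -0.0, 0.0]
ft_force: [-2.3, -1.9, 5.4]
gripper_width: 0.691
grip_force: 56.3
```

Emit:
move_arm --pt "0 0 -0.02 0 0 0 5" --pt "0 0 -0.04 0 0 0 5" --pt "0 0 -0.06 0 0 0 5" --pt "0 0 -0.08 0 0 0 5" --pt "0 0 -0.1 0 0 0 5" --pt "0 0 -0.1 0 0 0 5" --pt "0 0 -0.1 0 0 0 5" --pt "0 0 -0.1 0 0 0 5" --pt "0 0 -0.1 0 0 0 5" --pt "0 0 -0.1 0 0 0 5"

```text
clock: 8.53
ee_pos: [0.5385, 0.087, 0.1524]
orientation: [0.142, 0.99, -0.0, 0.0]
ft_force: [-2.2, -2.4, 5.7]
gripper_width: 0.693
grip_force: 56.3
```

Emit:
move_arm --pt "0 0 -0.02 0 0 0 5" --pt "0 0 -0.04 0 0 0 5" --pt "0 0 -0.06 0 0 0 5" --pt "0 0 -0.08 0 0 0 5" --pt "0 0 -0.08 0 0 0 5" --pt "0 0 -0.08 0 0 0 5" --pt "0 0 -0.08 0 0 0 5" --pt "0 0 -0.08 0 0 0 5" --pt "0 0 -0.08 0 0 0 5" --pt "0 0 -0.08 0 0 0 5"

```text
clock: 9.37
ee_pos: [0.5385, 0.087, 0.1517]
orientation: [0.142, 0.99, -0.0, 0.0]
ft_force: [-1.9, -2.2, 6.8]
gripper_width: 0.689
grip_force: 56.6
```

Emit:
move_arm --pt "0 0 -0.02 0 0 0 5" --pt "0 0 -0.04 0 0 0 5" --pt "0 0 -0.06 0 0 0 5" --pt "0 0 -0.07 0 0 0 5" --pt "0 0 -0.07 0 0 0 5" --pt "0 0 -0.07 0 0 0 5" --pt "0 0 -0.07 0 0 0 5" --pt "0 0 -0.07 0 0 0 5" --pt "0 0 -0.07 0 0 0 5" --pt "0 0 -0.07 0 0 0 5"

```text
clock: 10.2
ee_pos: [0.5385, 0.087, 0.1517]
orientation: [0.142, 0.99, 0.0, 0.0]
ft_force: [-3.4, -2.5, 10.6]
gripper_width: 0.689
grip_force: 56.8
```

Emit:
move_arm --pt "0 0 -0.02 0 0 0 5" --pt "0 0 -0.04 0 0 0 5" --pt "0 0 -0.06 0 0 0 5" --pt "0 0 -0.07 0 0 0 5" --pt "0 0 -0.07 0 0 0 5" --pt "0 0 -0.07 0 0 0 5" --pt "0 0 -0.07 0 0 0 5" --pt "0 0 -0.07 0 0 0 5" --pt "0 0 -0.07 0 0 0 5" --pt "0 0 -0.07 0 0 0 5"

```text
clock: 11.03
ee_pos: [0.5386, 0.087, 0.1516]
orientation: [0.142, 0.99, 0.0, 0.001]
ft_force: [-5.0, -2.4, 13.8]
gripper_width: 0.691
grip_force: 57.2
```

The hard stop was met at about 8.7 mm. I ease back 0.1 cm to about 9 N and start turning anticlockwise.

Emit:
move_arm --pt "0 0 0.05 0 0 0 5" --pt "0 0 0.09 0 0 0 5" --pt "0 0 0.09 0 0 0.04 5" --pt "0 0 0.09 0 0 0.09 5" --pt "0 0 0.09 0 0 0.14 5" --pt "0 0 0.09 0 0 0.19 5" --pt "0 0 0.09 0 0 0.24 5" --pt "0 0 0.09 0 0 0.29 5" --pt "0 0 0.09 0 0 0.34 5" --pt "0 0 0.09 0 0 0.36 5"

```text
clock: 11.87
ee_pos: [0.5389, 0.087, 0.1517]
orientation: [-0.038, 0.999, 0.0, 0.001]
ft_force: [-1.7, -1.8, 8.0]
gripper_width: 0.692
grip_force: 56.7
```

```bash
python3 - <<'E'
from h import *
s=ctrl.read_state();print(s['ft_force'],s['torque'],s['q'])
E
```

```text
[-1.66471155 -1.75305418  8.00334961] [-0.44665611  0.46741975 -0.18348416] [ 1.60206607e-01  3.39777556e-01 -2.37898475e-01  9.91818771e-01
 -1.42076986e-04  8.35404822e-02]
```

Emit:
move_arm --pt "0 0 0 0 0 0.08 5" --pt "0 0 0 0 0 0.16 5" --pt "0 0 0 0 0 0.24 5" --pt "0 0 0 0 0 0.32 5" --pt "0 0 0 0 0 0.4 5" --pt "0 0 0 0 0 0.48 5" --pt "0 0 0 0 0 0.56 5" --pt "0 0 0 0 0 0.64 5" --pt "0 0 0 0 0 0.69 5" --pt "0 0 0 0 0 0.69 5"

```text
clock: 12.7
ee_pos: [0.5392, 0.0857, 0.1517]
orientation: [-0.374, 0.928, -0.002, 0.0]
ft_force: [-1.9, -5.7, 8.2]
gripper_width: 0.688
grip_force: 56.8
```

```bash
python3 - <<'E'
from h import *
s=ctrl.read_state();print(s['ft_force'],s['torque'],s['q']); save('w3.png',ctrl.capture('wrist'))
E
```

```text
[-1.85485158 -5.70966489  8.15544988] [-1.14366366  0.35272866  0.10905749] [ 0.15940758  0.33983321 -0.23791333  0.99168565 -0.00290661 -0.60666176]
```

Turned 60° with low torque. I ease sideways and lift gently.

Emit:
move_arm --pt "0 -0.08 0.1 0 0 0 5" --pt "0 -0.08 0.3 0 0 0 5" --pt "0 -0.08 0.5 0 0 0 5" --pt "0 -0.08 0.7 0 0 0 5" --pt "0 -0.08 0.9 0 0 0 5" --pt "0 -0.08 1.1 0 0 0 5" --pt "0 -0.08 1.3 0 0 0 5" --pt "0 -0.08 1.5 0 0 0 5" --pt "0 -0.08 1.5 0 0 0 5" --pt "0 -0.08 1.5 0 0 0 5"

```text
clock: 13.58
ee_pos: [0.5386, 0.0857, 0.1652]
orientation: [-0.373, 0.928, -0.001, -0.0]
ft_force: [2.9, -4.8, -2.4]
gripper_width: 0.693
grip_force: 55.8
```

Free (the wrist carries only the cap's weight). I lift clear and carry it to the tray.

Emit:
move_arm --pt "0 0 1 0 0 0 5" --pt "0 0 3 0 0 0 5" --pt "0 0 5.5 0 0 0 5" --pt "0 0 8 0 0 0 5" --pt "0 0 10 0 0 0 5" --pt "-0.2 -1 11 0 0 0 5" --pt "-0.8 -3.5 11 0 0 0 5" --pt "-1.4 -6 11 0 0 0 5" --pt "-2 -8.5 11 0 0 0 5" --pt "-2.5 -11 11 0 0 0 5"

```text
clock: 14.42
ee_pos: [0.5119, -0.0243, 0.2747]
orientation: [-0.374, 0.928, 0.001, -0.001]
ft_force: [0.1, -0.3, -2.3]
gripper_width: 0.688
grip_force: 56.4
```

Emit:
move_arm --pt "-0.6 -2.7 0 0 0 0 5" --pt "-1.2 -5.4 0 0 0 0 5" --pt "-1.8 -8.1 0 0 0 0 5" --pt "-2.4 -10.8 0 0 0 0 5" --pt "-3 -13.5 0 0 0 0 5" --pt "-3.6 -16.2 0 0 0 0 5" --pt "-4.3 -19 0 0 0 0 5" --pt "-5 -22 0 0 0 0 5" --pt "-5.5 -24.5 -1 0 0 0 5" --pt "-5.9 -26.5 -3 0 0 0 5"

```text
clock: 15.25
ee_pos: [0.4546, -0.291, 0.2467]
orientation: [-0.373, 0.928, -0.001, 0.001]
ft_force: [0.7, 0.8, -2.9]
gripper_width: 0.685
grip_force: 56.5
```

Emit:
move_arm --pt "0 0 -2 0 0 0 5" --pt "0 0 -4.5 0 0 0 5" --pt "0 0 -7 0 0 0 5" --pt "0 0 -9.5 0 0 0 5" --pt "0 0 -12 0 0 0 5" --pt "0 0 -14 0 0 0 5" --pt "0 0 -16 0 0 0 5" --pt "0 0 -17.5 0 0 0 5" --pt "0 0 -18.5 0 0 0 5" --pt "0 0 -18.5 0 0 0 5"

```text
clock: 16.08
ee_pos: [0.4519, -0.287, 0.058]
orientation: [-0.373, 0.928, 0.003, -0.002]
ft_force: [-1.3, -0.4, -2.1]
gripper_width: 0.69
grip_force: 56.3
```

```bash
python3 - <<'E'
from h import *
s=ctrl.read_state();print(s['ee_pos'],s['ft_force'],s['gripper_width']); w=ctrl.capture('wrist');t=ctrl.capture('top')
save('w4.png',np.hstack([cv2.resize(w,(533,400)),cv2.resize(t[180:320,340:480],(260,260))[:400].copy() if 0 else np.vstack([cv2.resize(t[180:320,340:480],(260,260)),np.zeros((140,260,3),np.uint8)])]))
E
```

```text
[ 0.4519399  -0.28700408  0.05799198] [-1.31894318 -0.37912638 -2.09880725] 0.6899246703992176
```

View pics/w4.png

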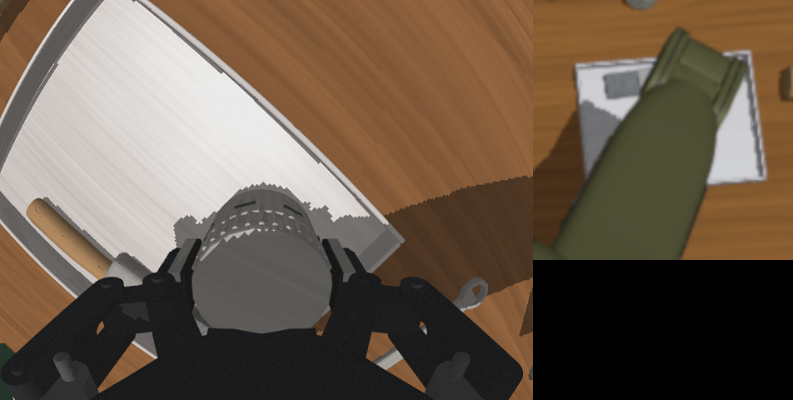

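The cap is hanging inside the tray, clear of brush and walls. I lower it gently.

Emit:
move_arm --pt "0 0 -0.6 0 0 0 5" --pt "0 0 -1.2 0 0 0 5" --pt "0 0 -1.8 0 0 0 5" --pt "0 0 -2.3 0 0 0 5" --pt "0 0 -2.6 0 0 0 5" --pt "0 0 -2.8 0 0 0 5" --pt "0 0 -2.9 0 0 0 5" --pt "0 0 -3.0 0 0 0 5" --pt "0 0 -3.05 0 0 0 5" --pt "0 0 -3.05 0 0 0 5"

```text
clock: 17.02
ee_pos: [0.4546, -0.2888, 0.0305]
orientation: [-0.373, 0.928, -0.0, 0.0]
ft_force: [-0.6, 0.4, -2.2]
gripper_width: 0.689
grip_force: 56.4
```

Emit:
move_arm --pt "0 0 -0.1 0 0 0 5" --pt "0 0 -0.2 0 0 0 5" --pt "0 0 -0.25 0 0 0 5" --pt "0 0 -0.3 0 0 0 5" --pt "0 0 -0.35 0 0 0 5" --pt "0 0 -0.38 0 0 0 5" --pt "0 0 -0.38 0 0 0 5" --pt "0 0 -0.38 0 0 0 5" --pt "0 0 -0.38 0 0 0 5" --pt "0 0 -0.38 0 0 0 5"

```text
clock: 17.85
ee_pos: [0.4545, -0.2888, 0.027]
orientation: [-0.373, 0.928, -0.0, 0.0]
ft_force: [-0.9, 1.6, 2.8]
gripper_width: 0.691
grip_force: 56.8
```

On the floor (+2.8 N). I release and rise.

Emit:
move_arm --pt "0 0 0 0 0 0 6.3" --pt "0 0 0 0 0 0 6.8" --pt "0 0 0 0 0 0 7.6" --pt "0 0 0 0 0 0 7.8" --pt "0 0 0 0 0 0 7.8" --pt "0 0 0.5 0 0 0 7.8" --pt "0 0 2 0 0 0 7.8" --pt "0 0 4.5 0 0 0 7.8" --pt "0 0 8 0 0 0 7.8" --pt "0 0 12 0 0 0 7.8" --newtons 30

```text
clock: 18.68
ee_pos: [0.453, -0.2878, 0.1468]
orientation: [-0.373, 0.928, 0.002, -0.001]
ft_force: [1.4, -1.3, -0.7]
gripper_width: 0.913
grip_force: 0.0
```

Emit:
move_arm --pt "0 0 4 0 0 0 7.8" --pt "0.5 2.5 8 0 0 0 7" --pt "1 6 11 0 0 0 6" --pt "1.6 9.5 14 0 0 0 5" --pt "2.2 13 15 0 0 0 5" --pt "2.8 16.5 15 0 0 0 5" --pt "3.4 20 15 0 0 0 5" --pt "4 23 15 0 0 0 5" --pt "4.6 26 15 0 0 0 5" --pt "5.2 29 15 0 0 0 5"

```text
clock: 19.52
ee_pos: [0.5064, 0.0029, 0.2973]
orientation: [-0.374, 0.928, -0.0, 0.0]
ft_force: [0.4, -0.5, 0.3]
gripper_width: 0.584
grip_force: 0.0
```

Emit:
move_arm --pt "0.6 2.5 0 0 0 -0.1 5" --pt "1.2 4.5 0 0 0 -0.2 5" --pt "1.8 6.5 0 0 0 -0.3 5" --pt "2.4 7.8 0 0 0 -0.4 5" --pt "3 8.4 0 0 0 -0.5 5" --pt "3 8.4 0 0 0 -0.6 5" --pt "3 8.4 0 0 0 -0.7 5" --pt "3 8.4 0 0 0 -0.8 5" --pt "3 8.4 0 0 0 -0.8 5" --pt "3 8.4 0 0 0 -0.8 5"

```text
clock: 20.35
ee_pos: [0.5364, 0.0853, 0.297]
orientation: [0.016, 1.0, -0.0, 0.0]
ft_force: [-0.2, 0.4, -0.5]
gripper_width: 0.582
grip_force: 0.0
```

```bash
python3 - <<'E'
from h import *
np.set_printoptions(precision=4,suppress=True)
s=ctrl.read_state();c=ctrl.get_calibration('wrist');w=ctrl.capture('wrist');t=ctrl.capture('top');ct=ctrl.get_calibration('top')
np.save('w5.npy',w);np.savez('c5.npz',**{k:np.array(v) for k,v in c.items() if k in('fx','fy','cx','cy','T')})
print(s['q'],s['ee_pos'],s['orientation'],s['ft_force'])
u,v=proj(c,[.539,.087,.162],True);print(u,v,proj(c,[.539,.087,.147],True))
u=int(u);v=int(v);U,V=max(u-60,0),max(v-60,0);print(U,V)
a=cv2.resize(w[V:V+120,U:U+120],(480,480),interpolation=cv2.INTER_CUBIC)
b=cv2.resize(t[190:300,350:470],(300,275),interpolation=cv2.INTER_CUBIC)
o=np.zeros((480,780,3),np.uint8);o[:,:480]=a;o[:275,480:]=b;save('w5.png',o)
E
```

```text
[ 0.1576  0.2737  0.0513  1.3482 -0.      0.1899] [0.5364 0.0853 0.297 ] [ 0.0161  0.9999 -0.      0.0001] [-0.2214  0.3746 -0.5117]
316.3121342271932 229.94177176794906 (np.float64(316.20551670992046), np.float64(225.30289886551984))
256 169
```

View pics/w5.png

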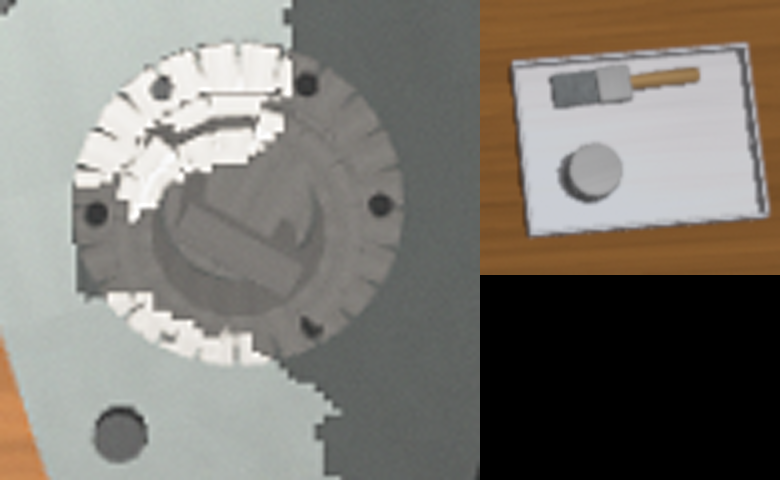

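The crop shows the open neck with the bail's bar running from about (187,220) to (295,277) in the crop, centre full-image (316.4,230.7), as predicted. The cap stands upright in the tray.

```bash
python3 - <<'E'
from h import *
np.set_printoptions(precision=4,suppress=True)
c=dict(np.load('c5.npz'))
P=lambda a,b:onz(c,256+(a+.5)/4,169+(b+.5)/4,.162,True)
for l in([(192,205),(303,262)],[(180,235),(287,292)]):
    a,b=P(*l[0]),P(*l[1]);d=b-a;print(a,b,np.linalg.norm(d),np.degrees(np.arctan2(d[1],d[0])))
print(P(241,249))
E
```

```text
[0.5311 0.0779 0.162 ] [0.5431 0.099  0.162 ] 0.024277946448139038 60.294242478487504
[0.537  0.0753 0.162 ] [0.5491 0.0957 0.162 ] 0.023730421416544693 59.25009586546198
[0.5401 0.087  0.162 ]
```

Emit:
move_arm --pt "0 0 0 0 0 0.12 3.5" --pt "0.1 0 -1 0 0 0.24 3.5" --pt "0.2 0.1 -2 0 0 0.36 3.5" --pt "0.35 0.15 -3 0 0 0.48 3.5" --pt "0.35 0.15 -4 0 0 0.6 3.5" --pt "0.35 0.15 -5 0 0 0.72 3.5" --pt "0.35 0.15 -6 0 0 0.84 3.5" --pt "0.35 0.15 -7 0 0 0.96 3.5" --pt "0.35 0.15 -8 0 0 1.08 3.5" --pt "0.35 0.15 -8 0 0 1.08 3.5"

```text
clock: 21.28
ee_pos: [0.5386, 0.0864, 0.2148]
orientation: [-0.5, 0.866, 0.001, -0.002]
ft_force: [-0.4, 0.3, -0.3]
gripper_width: 0.406
grip_force: 0.0
```

Emit:
move_arm --pt "0 0 -1 0 0 0 3.5" --pt "0 0 -2 0 0 0 3.5" --pt "0 0 -3 0 0 0 3.5" --pt "0 0 -4 0 0 0 3.5" --pt "0 0 -4.5 0 0 0 3.5" --pt "0 0 -5 0 0 0 3.5" --pt "0 0 -5 0 0 0 3.5" --pt "0 0 -5 0 0 0 3.5" --pt "0 0 -5 0 0 0 3.5" --pt "0 0 -5 0 0 0 3.5"

```text
clock: 22.12
ee_pos: [0.5405, 0.0868, 0.1673]
orientation: [-0.499, 0.867, -0.0, 0.001]
ft_force: [0.8, -0.5, 0.2]
gripper_width: 0.405
grip_force: 0.0
```

```bash
python3 - <<'E'
from h import *
np.set_printoptions(precision=4,suppress=True)
s=ctrl.read_state();c=ctrl.get_calibration('wrist');w=ctrl.capture('wrist')
print(s['ee_pos'],s['orientation'],s['ft_force'],proj(c,[.54,.087,.162],True))
save('w6.png',w)
E
```

```text
[0.5405 0.0868 0.1673] [-0.4991  0.8665 -0.0002  0.0005] [ 0.7977 -0.4914  0.2008] (np.float64(312.83101504641644), np.float64(297.19409260513476))
```

View pics/w6.png

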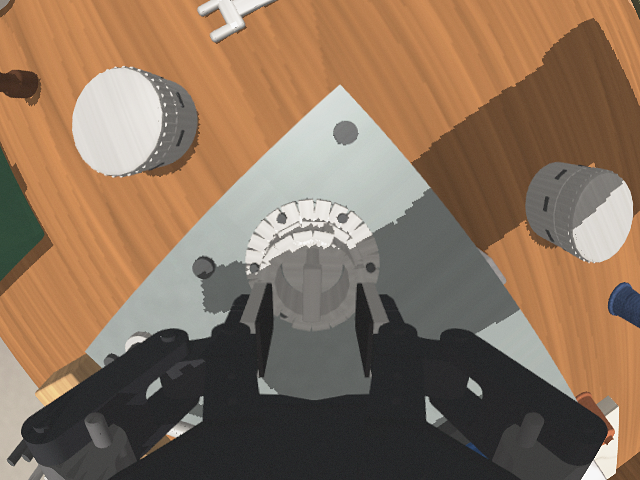

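The bar is upright in the image at u≈312, v≈255-320, midway between the pads (264/363) and aligned. I descend 17 mm and close.

Emit:
move_arm --pt "0 0 -0.5 0 0 0 3.5" --pt "0 0 -1 0 0 0 3.5" --pt "0 0 -1.4 0 0 0 3.5" --pt "0 0 -1.6 0 0 0 3" --pt "0 0 -1.65 0 0 0 2.5" --pt "0 0 -1.65 0 0 0 2" --pt "0 0 -1.65 0 0 0 1.5" --pt "0 0 -1.65 0 0 0 1.1" --pt "0 0 -1.65 0 0 0 0.5" --pt "0 0 -1.65 0 0 0 0.2" --newtons 30

```text
clock: 23.0
ee_pos: [0.5403, 0.0868, 0.1504]
orientation: [-0.499, 0.867, -0.0, 0.0]
ft_force: [0.9, 0.1, 0.3]
gripper_width: 0.084
grip_force: 32.5
```

Emit:
move_arm --pt "0 0 0 0 0 0 0.1" --pt "0 0 0 0 0 0 0.1" --pt "0 0 0 0 0 0 0.1" --pt "0 0 0 0 0 0 0.1" --pt "0 0 0 0 0 0 0.1" --pt "0 0 0.1 0 0 0 0.1" --pt "0 0 0.3 0 0 0 0.1" --pt "0 0 0.6 0 0 0 0.1" --pt "0 0 1 0 0 0 0.1" --pt "0 0 1 0 0 0 0.1"

```text
clock: 23.83
ee_pos: [0.5402, 0.0869, 0.161]
orientation: [-0.499, 0.867, -0.0, 0.0]
ft_force: [-0.2, -0.1, -0.9]
gripper_width: 0.08
grip_force: 32.4
```

Held, sliding freely. I draw it straight up.

Emit:
move_arm --pt "0 0 1 0 0 0 0.1" --pt "0 0 2.3 0 0 0 0.1" --pt "0 0 3.6 0 0 0 0.1" --pt "0 0 4.9 0 0 0 0.1" --pt "0 0 6.2 0 0 0 0.1" --pt "0 0 7.5 0 0 0 0.1" --pt "0 0 8.8 0 0 0 0.1" --pt "0 0 10.1 0 0 0 0.1" --pt "0 0 11.5 0 0 0 0.1" --pt "0 0 13 0 0 0 0.1" --newtons 45

```text
clock: 24.67
ee_pos: [0.5395, 0.0867, 0.2914]
orientation: [-0.499, 0.867, 0.0, -0.0]
ft_force: [-0.8, 0.5, -1.1]
gripper_width: 0.074
grip_force: 49.2
```

Emit:
move_arm --pt "0 0 1 0 0 0 0.1" --pt "-0.2 -1 1.5 0 0 0 0.1" --pt "-0.6 -3 1.5 0 0 0 0.1" --pt "-1.1 -5.5 1.5 0 0 0 0.1" --pt "-1.6 -8 1.5 0 0 0 0.1" --pt "-2.1 -10.5 1.5 0 0 0 0.1" --pt "-2.6 -13 1.5 0 0 0 0.1" --pt "-3.1 -15.5 1.5 0 0 0 0.1" --pt "-3.6 -18 1.5 0 0 0 0.1" --pt "-4.1 -20.5 1.5 0 0 0 0.1"

```text
clock: 25.5
ee_pos: [0.4977, -0.1199, 0.3053]
orientation: [-0.499, 0.867, 0.0, -0.0]
ft_force: [1.4, 0.7, -0.9]
gripper_width: 0.08
grip_force: 49.2
```

Emit:
move_arm --pt "-0.4 -3 0 0 0 0 0.1" --pt "-0.9 -6 0 0 0 0 0.1" --pt "-1.4 -9 0 0 0 0 0.1" --pt "-1.9 -12 0 0 0 0 0.1" --pt "-2.4 -15 0 0 0 0 0.1" --pt "-2.9 -18 0 0 0 0 0.1" --pt "-3.4 -21 0 0 0 0 0.1" --pt "-3.8 -24 0 0 0 0 0.1" --pt "-4.1 -26.5 0 0 0 0 0.1" --pt "-4.3 -28.5 0 0 0 0 0.1"

```text
clock: 26.33
ee_pos: [0.4543, -0.4056, 0.305]
orientation: [-0.498, 0.867, 0.0, -0.0]
ft_force: [-0.2, 0.7, -0.9]
gripper_width: 0.075
grip_force: 49.2
```

Emit:
move_arm --pt "0 0 -1.5 0 0 0 0.1" --pt "0 0 -3.5 0 0 0 0.1" --pt "0 0 -6 0 0 0 0.1" --pt "0 0 -8.5 0 0 0 0.1" --pt "0 0 -11 0 0 0 0.1" --pt "0 0 -13 0 0 0 0.1" --pt "0 0 -14.5 0 0 0 0.1" --pt "0 0 -15.5 0 0 0 0.1" --pt "0 0 -16 0 0 0 0.1" --pt "0 0 -16 0 0 0 0.1"

```text
clock: 27.17
ee_pos: [0.4551, -0.403, 0.1443]
orientation: [-0.499, 0.867, 0.001, -0.0]
ft_force: [-0.2, 0.5, -0.5]
gripper_width: 0.072
grip_force: 49.2
```

```bash
python3 - <<'E'
from h import *
s=ctrl.read_state();w=ctrl.capture('wrist');t=ctrl.capture('scene')
print(s['ee_pos'],s['ft_force'],s['gripper_width'])
o=np.zeros((400,793,3),np.uint8);o[:,:533]=cv2.resize(w,(533,400));o[:260,533:]=cv2.resize(t[160:270,215:345],(260,260));save('w7.png',o)
E
```

```text
[ 0.45510246 -0.40296501  0.14431246] [-0.1895528   0.50587625 -0.54845817] 0.07170394283348272
```

View pics/w7.png

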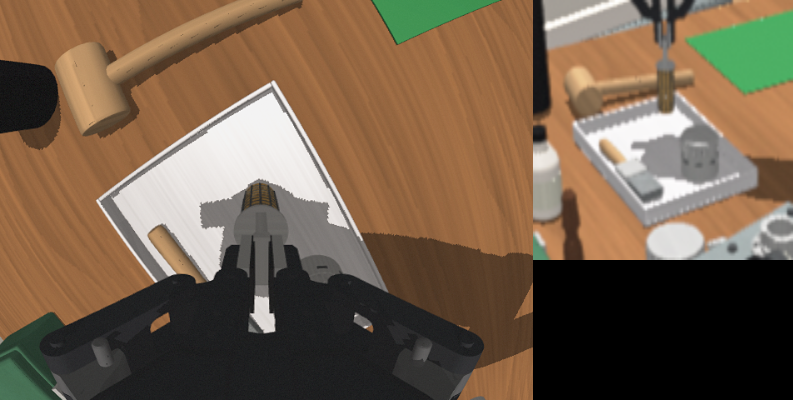

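The strainer hangs upright over the tray's free far end, with the cap standing and the brush untouched. I lower it.

Emit:
move_arm --pt "0 0 -0.8 0 0 0 0.1" --pt "0 0 -1.6 0 0 0 0.1" --pt "0 0 -2.4 0 0 0 0.1" --pt "0 0 -3 0 0 0 0.1" --pt "0 0 -3.4 0 0 0 0.1" --pt "0 0 -3.6 0 0 0 0.1" --pt "0 0 -3.75 0 0 0 0.1" --pt "0 0 -3.8 0 0 0 0.1" --pt "0 0 -3.8 0 0 0 0.1" --pt "0 0 -3.8 0 0 0 0.1"

```text
clock: 28.1
ee_pos: [0.4562, -0.4035, 0.1075]
orientation: [-0.499, 0.867, -0.0, 0.0]
ft_force: [0.4, 0.1, -0.9]
gripper_width: 0.078
grip_force: 49.2
```

Emit:
move_arm --pt "0 0 -0.05 0 0 0 0.1" --pt "0 0 -0.1 0 0 0 0.1" --pt "0 0 -0.15 0 0 0 0.1" --pt "0 0 -0.2 0 0 0 0.1" --pt "0 0 -0.2 0 0 0 0.1" --pt "0 0 -0.2 0 0 0 0.1" --pt "0 0 -0.2 0 0 0 0.1" --pt "0 0 -0.2 0 0 0 0.1" --pt "0 0 -0.2 0 0 0 0.1" --pt "0 0 -0.2 0 0 0 0.1"

```text
clock: 28.93
ee_pos: [0.456, -0.4033, 0.1052]
orientation: [-0.499, 0.867, -0.0, 0.0]
ft_force: [-0.2, -0.4, -1.1]
gripper_width: 0.072
grip_force: 49.2
```

Emit:
move_arm --pt "0 0 -0.03 0 0 0 0.1" --pt "0 0 -0.06 0 0 0 0.1" --pt "0 0 -0.09 0 0 0 0.1" --pt "0 0 -0.12 0 0 0 0.1" --pt "0 0 -0.12 0 0 0 0.1" --pt "0 0 -0.12 0 0 0 0.1" --pt "0 0 -0.12 0 0 0 0.1" --pt "0 0 -0.12 0 0 0 0.1" --pt "0 0 -0.12 0 0 0 0.1" --pt "0 0 -0.12 0 0 0 0.1"

```text
clock: 29.77
ee_pos: [0.4563, -0.4035, 0.1044]
orientation: [-0.499, 0.867, -0.0, 0.0]
ft_force: [0.8, 0.8, 4.2]
gripper_width: 0.074
grip_force: 49.8
```

Standing on the floor. I ease off, release slowly, and rise straight up.

Emit:
move_arm --pt "0 0 0.05 0 0 0 0.1" --pt "0 0 0.05 0 0 0 0.1" --pt "0 0 0.05 0 0 0 0.9" --pt "0 0 0.05 0 0 0 1.1" --pt "0 0 0.05 0 0 0 1.4" --pt "0 0 0.05 0 0 0 1.8" --pt "0 0 0.05 0 0 0 2.3" --pt "0 0 0.05 0 0 0 2.8" --pt "0 0 0.05 0 0 0 3.2" --pt "0 0 0.05 0 0 0 3.2" --newtons 20

```text
clock: 30.6
ee_pos: [0.456, -0.4032, 0.1045]
orientation: [-0.499, 0.867, 0.0, 0.0]
ft_force: [0.2, -0.7, -0.5]
gripper_width: 0.376
grip_force: 0.0
```

Emit:
move_arm --pt "0 0 0.5 0 0 0 3.2" --pt "0 0 1.2 0 0 0 3.2" --pt "0 0 2.2 0 0 0 3.2" --pt "0 0 3.5 0 0 0 3.2" --pt "0 0 5.5 0 0 0 3.2" --pt "0 0 8 0 0 0 3.2" --pt "0 0 11 0 0 0 3.2" --pt "0 0 14 0 0 0 3.2" --pt "-2 0 17 0 0 0 3.2" --pt "-3 0 18 0 0 0 3.2"

```text
clock: 31.43
ee_pos: [0.4265, -0.4045, 0.2907]
orientation: [-0.499, 0.866, -0.004, 0.001]
ft_force: [0.3, -0.3, 0.7]
gripper_width: 0.378
grip_force: 0.0
```

```bash
python3 - <<'E'
from h import *
s=ctrl.read_state();w=ctrl.capture('wrist');t=ctrl.capture('scene')
print(s['ee_pos'],s['ft_force'])
o=np.zeros((400,793,3),np.uint8);o[:,:533]=cv2.resize(w,(533,400));o[:260,533:]=cv2.resize(t[160:270,215:345],(260,260));save('w8.png',o)
E
```

```text
[ 0.42645732 -0.40450769  0.29066952] [ 0.28767328 -0.325238    0.67679854]
```

View pics/w8.png

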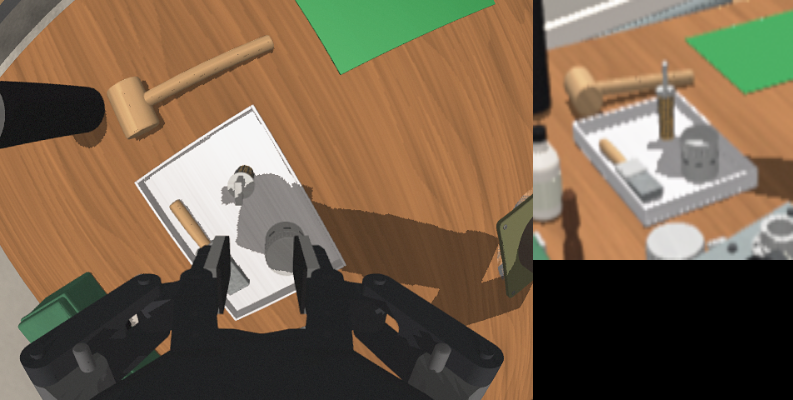

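Both stand upright in the tray (strainer at (240,185), cap at (285,245) in the left half), the brush and the rest are undisturbed, and the gripper is clear. I hand the job in.

```bash
python3 -c "
from plant import ctrl
print(ctrl.finish_job())"
```

```text
the job is handed in; nothing more can be done
None
```

The job is handed in at about 31.5 s on the robot's clock: the cap came off with at most about 14 N on the wrist and stands upright in the drip tray, the strainer stands beside it, and the last pictures show no other thing moved.

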